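# Line up specimen holders by height on the coater's loading rail

## Robot

A 6-joint arm with a two-finger parallel gripper is mounted at the origin on the work surface. World frame = base frame: x ahead of the robot, y to its left, z up, the work surface at z = 0. Lengths are in mm, angles in rad, forces in N, time in s.
With the tool pointing down it reaches from about 350 to 875 mm from the base axis. Payload 4.2 kg.
Tool frame: the origin (TCP) lies between the finger pads; the fingertips stand 14 mm ahead of it and the grasp point (between the pads) lies 5 mm behind it; z points along the fingers, y is the line along which they close (so a half turn about z gives the same grasp; the last joint's range is limited). The gripper opens to 85 mm and grips with 20 to 120 N. Pads are 22 mm wide; open, the fingers measure 114 mm over their backs; the gripper's body (76 mm by 85 mm) begins 54 mm behind the grasp point. The pads swing forward as they close: fully open they stand 13 mm farther back than shut.
Start: joints at [1.372, 0.385, 0.008, 0, -1.194, -0.259], TCP at [276.201, 560.636, 245.312] pointing down, gripper open.
Joint ranges: [-3.14, 3.14], [-1.21, 2.06], [-1.07, 1.41], [-3.16, 2.05], [-2.99, -0.16], [-3.1, 3.1]. Speed limits (rad/s): [2.79, 2.79, 3.14, 3.14, 3.14, 3.14].

## Interface

Orientations are given as a unit quaternion [x, y, z, w].
In Python, from bench import * gives the robot as it stands.
- The arm moves only by the tool carry_out, never from a script. Its argument "motion" is a list of rows, each a list of 7 numbers: the turn, a rotation vector about the tool's x, y, z in rad, then the shift along the tool's x, y, z in mm, then the opening, from -1 (shut) to 1 (fully open), so that 0 is half open. A call has 1 to 5 rows; each row is the pose to reach, as a shift and turn from the pose commanded when the call began, along the tool's axes at that moment; what a row does not reach only later rows make up. A row lasts 1/8 s, in which the tool goes at most 62.5 mm and 10.7 degrees, less where a joint would pass 70% of its speed; a pose out of reach is approached as far as the arm can. A call with a gripper value outside its range is refused whole. The fingers move at their own pace and stop on an object; the grip force is fixed at half the most. Time passes only in rows, so rows that repeat a pose let the fingers close. It gives the time, the measured TCP pose, the force, the opening and the grip force at its end, in the units of the state.
- read_state(): the state, without advancing time (a new reading comes with each control period).
- get_image(name): name is "scene" or "top"; returns a dict with "color" (480x640x3 uint8, blue, green, red), "mtx" (3x3 intrinsics, pixels), "position" and "orientation" of the camera in the world. Camera axes: x right, y down, z forward; pixel columns grow to the right and rows downward; lengths in mm; the calibration is good to about 2 mm. A picture is of the moment at which its call begins. There is no depth.
- job_done(): hands the job in; it is judged then, once.
The state is a dict: "clock": time; "joints": joint angles; "joint_vel": joint speeds; "joint_efforts": joint torques, N m; "position": TCP position; "ee_rot": TCP orientation; "contact_force": force on the tool from outside, world axes, zero at the start; "wrist_torque": the same for the moment, N m; "gripper_width": finger opening in mm; "grasp_force": force on a finger pad.
Only numpy, scipy, OpenCV 4.12 (cv2) and the standard library are available. Lean on these libraries where they do the work, as an engineer would, in place of code of your own. Each camera call takes 0.05 s, during which the arm holds its last target. There are 200 camera calls.

## Task

Get the specimen holders ready for the sputter coater: stand the four on the loading rail, upright and one centred on each black pad, in order of height, with the tallest next to the red end stop and the shortest at the far end. Do not drop any of them, and leave the amber glass jar where it stands.

Things in the scene. Friction and masses are not known exactly. Their poses are not given: they have to be found in the camera images.
- holder_blue: specimen holder with a blue top collar, the tallest of the four: a loose upright aluminium pillar 85 mm tall in all, 36 mm diameter, on a dark round foot 46 mm diameter and 5 mm thick; starts standing on the bench; origin at the centre of its underside, z up along the pillar
- holder_green: specimen holder with a green top collar, the second tallest of the four: a loose upright aluminium pillar 70 mm tall in all, 36 mm diameter, on a dark round foot 46 mm diameter and 5 mm thick; starts standing on the bench; origin at the centre of its underside, z up along the pillar
- holder_yellow: specimen holder with a yellow top collar, the third tallest of the four: a loose upright aluminium pillar 55 mm tall in all, 36 mm diameter, on a dark round foot 46 mm diameter and 5 mm thick; starts standing on the bench; origin at the centre of its underside, z up along the pillar
- holder_black: specimen holder with a black top collar, the shortest of the four: a loose upright aluminium pillar 40 mm tall in all, 36 mm diameter, on a dark round foot 46 mm diameter and 5 mm thick; starts standing on the bench; origin at the centre of its underside, z up along the pillar
- pad0: one of four alike black round rubber pads, 62 mm diameter, 2 mm thick, in a straight row at 80 mm spacing on the aluminium rail (fixed bar 66 mm wide, 420 mm long, 10 mm thick, lying on the bench); the pads' numbers say nothing of their order in the row; fixed; origin at the centre of its underside, so its top is 2 mm above that and 12 mm above the bench
- pad1: one of four alike black round rubber pads, 62 mm diameter, 2 mm thick, in a straight row at 80 mm spacing on the aluminium rail (fixed bar 66 mm wide, 420 mm long, 10 mm thick, lying on the bench); the pads' numbers say nothing of their order in the row; fixed; origin at the centre of its underside, so its top is 2 mm above that and 12 mm above the bench
- pad2: one of four alike black round rubber pads, 62 mm diameter, 2 mm thick, in a straight row at 80 mm spacing on the aluminium rail (fixed bar 66 mm wide, 420 mm long, 10 mm thick, lying on the bench); the pads' numbers say nothing of their order in the row; fixed; origin at the centre of its underside, so its top is 2 mm above that and 12 mm above the bench
- pad3: one of four alike black round rubber pads, 62 mm diameter, 2 mm thick, in a straight row at 80 mm spacing on the aluminium rail (fixed bar 66 mm wide, 420 mm long, 10 mm thick, lying on the bench); the pads' numbers say nothing of their order in the row; fixed; origin at the centre of its underside, so its top is 2 mm above that and 12 mm above the bench
- stop_red: the red end stop: fixed block 22 mm along the rail, 60 mm across, 20 mm tall, standing on one end of the rail, 65 mm from the centre of the nearest pad (the other end has a like grey stop); it can be at either end; origin at the centre of its underside
- jar: small amber glass jar with white cap, 42 mm diameter, 50 mm tall, loose and upright among the holders, to be left alone; origin at the centre of its underside
Mind the look-alikes: they are no part of the job. Leave any brown look-alike of the holder_black alone.

How it is judged:
By the outcome, as a careful person would: the job done as asked, in the order asked, and still so for the second after the job is handed in, with the robot touching nothing.
It also fails if it takes over 112 s, if anything falls off the work surface, if the arm or the gripper's body presses on something with over 40 N, if the wrist force passes 120 N, or if a joint passes its speed limit or range.

## Working session

There is one attempt and no reset: what is moved stays moved. The work goes in short steps, Python scripts to look and compute and a tool call to move; the robot and the scene stay as the last step left them, time stands still between calls to the robot, and variables do not carry over. Pictures are saved under pics/ and viewed, at most 14 in all, crops included, and the job is handed in when it is done.

Besides the shell and the picture viewer there is one more tool, called after "Emit:" as name([rows], argument=value, ...), one row to a line, values as JSON. carry_out: Moves the arm, as the interface text tells. Its arguments: {"type":"object","properties":{"motion":{"type":"array"}},"required":["motion"]}

```bash
mkdir -p pics; cat > h.py <<'E'
from bench import *
import numpy as np, cv2
from scipy.spatial.transform import Rotation as R
def ray(im,u,v):
    d=np.linalg.inv(im["mtx"])@[u,v,1]; q=R.from_quat(im["orientation"]); return np.array(im["position"]),q.apply(d)
def onz(im,u,v,z):
    p,d=ray(im,u,v); return p+d*(z-p[2])/d[2]
def proj(im,P):
    c=R.from_quat(im["orientation"]).inv().apply(np.array(P)-im["position"]); x=im["mtx"]@c; return x[:2]/x[2]
E
python3 - <<'E'
from h import *
for n in("scene","top"):
    im=get_image(n); cv2.imwrite(f"pics/{n}0.png",im["color"]); print(n,im["position"],im["orientation"],im["mtx"][0])
s=read_state(); print(s)
E
```

```text
scene [1079.14361292 -621.45261674  622.98615737] [ 0.8236623   0.33365588 -0.16004578 -0.429697  ] [518.7447526    0.         321.11674533]
top [ 2.47020977e+02 -1.07724541e+00  1.30660623e+03] [ 0.7212473  -0.68432695  0.07531242 -0.07633477] [511.41548777   0.         315.94725548]
{'clock': 0.1, 'joints': array([ 1.37159061e+00,  3.85473795e-01,  6.75055670e-03, -4.45917727e-04,
       -1.19396774e+00, -2.58615532e-01]), 'joint_vel': array([ 1.56793256e-03, -7.60019074e-04,  4.29234281e-03,  8.78068441e-05,
       -2.04812891e-03, -1.03213439e-04]), 'joint_efforts': array([-2.06087261e-04, -3.93320167e+01,  1.88927221e+01,  4.19786721e+00,
       -2.58888482e-03,  3.56262795e-06]), 'position': array([276.00061422, 560.20837195, 244.3281786 ]), 'ee_rot': array([ 9.73895048e-01, -2.26996685e-01, -1.79009893e-04,  9.53063764e-04]), 'contact_force': array([-0.67928901, -0.32224139, -0.39699009]), 'wrist_torque': array([0.00294053, 0.04209583, 0.04111534]), 'grasp_force': 0.0, 'gripper_width': 85.64820002648588}
```

View pics/scene0.png

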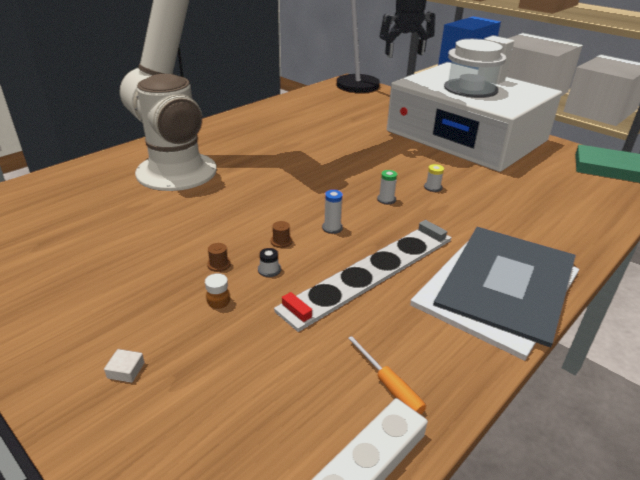

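View pics/top0.png

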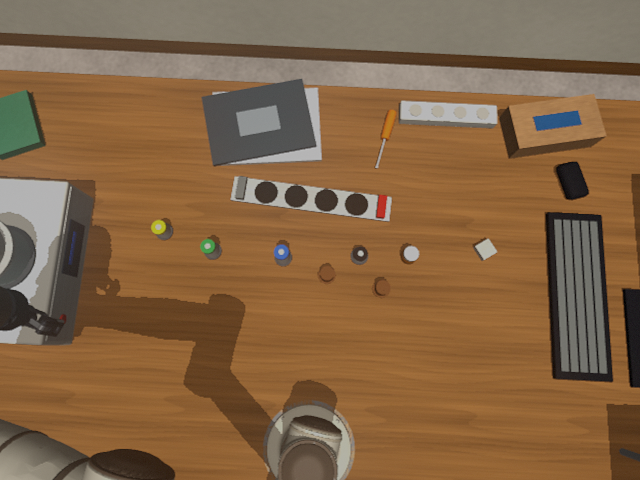

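The scene picture shows the rail with the red stop at its near-left end (298,306) and the grey stop at (432,231). The top picture has the red stop at (382,206) and pads at (356,204), (326,200), (296,196) and (266,192).

Candidates in the top picture:
- blue (281,253)
- green (208,246)
- yellow (159,228)
- black (360,255)
- brown look-alikes (327,272) and (382,287), to be left alone
- white-capped jar (411,254), to be left alone
- white strip with round spots (448,113), a rail look-alike without black pads or a red stop

```bash
cat >> h.py <<'E'
H=dict(blue=85,green=70,yellow=55,black=40)
def blob(mask,u,v,r):
    """centre of the convex hull of all masked pixels within r of (u,v)"""
    m=np.zeros_like(mask); cv2.circle(m,(int(u),int(v)),r,255,-1); m&=mask
    n,l,st,_=cv2.connectedComponentsWithStats(m)
    if n<2: return None
    k=1+np.argmax(st[1:,4]); c=cv2.findContours((l==k).astype(np.uint8),cv2.RETR_EXTERNAL,cv2.CHAIN_APPROX_NONE)[0][0]
    M=np.zeros_like(mask); cv2.fillConvexPoly(M,cv2.convexHull(c),255); mm=cv2.moments(M,True)
    return mm["m10"]/mm["m00"],mm["m01"]/mm["m00"],mm["m00"]
def cmask(im,name):
    h=cv2.cvtColor(im["color"],cv2.COLOR_BGR2HSV)
    if name=="dark": return cv2.inRange(h,(0,0,0),(180,255,60))
    if name=="black": return cv2.inRange(h,(0,0,0),(180,140,70))
    lo,hi=dict(blue=(100,26*5),green=(45,80),yellow=(24,36))[name] if name!="blue" else (100,130)
    return cv2.inRange(h,(lo,110,60),(hi,255,255))
E
python3 - <<'E'
from h import *
t=get_image("top"); s=get_image("scene")
G=dict(blue=((281,253),(334,197)),green=((208,246),(389,175)),yellow=((159,228),(436,169)),black=((360,255),(269,254)))
for n,(a,b) in G.items():
    for im,c in((t,a),(s,b)):
        q=blob(cmask(im,n),*c,12); print(n,np.round(q,1),np.round(onz(im,q[0],q[1],H[n]),1))
P=[]
for c,d in(((356,204),(324,295)),((326,200),(357,277)),((296,196),(386,261)),((266,192),(412,245))):
    for im,e in((t,c),(s,d)):
        q=blob(cmask(im,"dark"),*e,18); p=onz(im,q[0],q[1],12); print("pad",np.round(q,1),np.round(p,1))
        P.append(p)
for im,c in((t,(382,206)),(s,(298,306))):
    h=cv2.cvtColor(im["color"],cv2.COLOR_BGR2HSV); m=cv2.inRange(h,(0,150,100),(6,255,255))|cv2.inRange(h,(172,150,100),(180,255,255))
    q=blob(m,*c,16); print("red",np.round(q,1),onz(im,q[0],q[1],28).round(1))
for n,c in(("jar",(411,254)),("br1",(327,272)),("br2",(382,287))): print(n,onz(t,*c,45).round(1))
a=cv2.resize(t["color"][170:300,140:430],None,fx=2.75,fy=2.75,interpolation=cv2.INTER_CUBIC)
b=cv2.resize(s["color"][150:320,195:455],None,fx=1.4,fy=1.4,interpolation=cv2.INTER_CUBIC)
W=np.zeros((a.shape[0]+b.shape[0],a.shape[1],3),np.uint8); W[:a.shape[0]]=a; W[a.shape[0]:,:b.shape[1]]=b; cv2.imwrite("pics/crop.png",W);print(W.shape)
E
```

```text
blue [281.  251.6 169. ] [456.1  89.6  85. ]
blue [333.3 195.5 171. ] [463.3  84.1  85. ]
green [207.4 246.  170. ] [463.2 272.1  70. ]
green [388.8 174.6 132. ] [470.6 265.9  70. ]
yellow [158.2 226.7 183. ] [508.1 403.2  55. ]
yellow [435.8 169.  139. ] [515.9 395.1  55. ]
black [359.7 253.4 163. ] [ 469.6 -104.7   40. ]
black [268.5 255.5 225. ] [ 478.1 -110.9   40. ]
pad [351.3 197.5  58. ] [622.3 -79.9  12. ]
pad [324.7 294.8 530. ] [608.3 -94.2  12. ]
pad [334.1 198.   44. ] [618.7 -35.   12. ]
pad [356.2 276.8 451. ] [615.2 -14.9  12. ]
pad [300.7 191.9 114. ] [630.4  53.6  12. ]
pad [385.1 260.4 404. ] [622.1  64.6  12. ]
pad [267.7 183.1  26. ] [650.  142.3  12. ]
pad [411.4 245.4 350. ] [629.  143.8  12. ]
red [381.2 206.  202. ] [ 598.9 -157.1   28. ]
red [297.2 306.5 466. ] [ 608.3 -163.    28. ]
jar [ 474.1 -232.6   45. ]
br1 [417.8 -24.9  45. ]
br2 [ 387.7 -162.1   45. ]
(596, 798, 3)
```

View pics/crop.png

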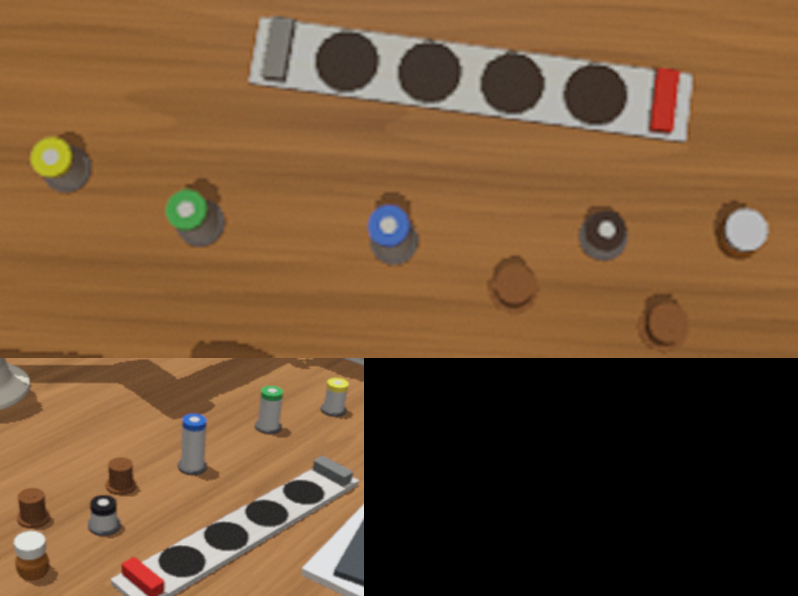

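The crop agrees with the choice: the four coloured collars are the holders, and the two brown pillars at crop (514,283) and (665,322) plus the white-capped jar stay put. The red stop is at crop (664,100), so the blue pad is the one at crop (596,95). The dark mask for the pads was too strict in the top view, so I'll redo it and fit the row.

```bash
python3 - <<'E'
from h import *
t=get_image("top"); s=get_image("scene"); out=[]
for im,cs in((t,((356,204),(326,200),(296,196),(266,192))),(s,((324,295),(357,277),(386,261),(412,245)))):
    g=cv2.cvtColor(im["color"],cv2.COLOR_BGR2GRAY); m=(g<110).astype(np.uint8)*255; P=[]
    for c in cs:
        r=14 if im is t else 18
        q=blob(m,*c,r); P.append(onz(im,q[0],q[1],12)[:2]); print(np.round(q,1),P[-1].round(1))
    P=np.array(P); d=P[3]-P[0]; d/=np.linalg.norm(d); f=P.mean(0)+np.outer([-120,-40,40,120],d); print("fit",f.round(1).tolist(),np.linalg.norm(np.diff(P,axis=0),axis=1).round(1)); out.append(f)
print("mean",np.mean(out,0).round(1).tolist())
for n,(a,b) in dict(blue=((281,253),(334,197)),green=((208,246),(389,175)),yellow=((159,228),(436,169)),black=((360,255),(269,254))).items():
    for im,c in((t,a),(s,b)):
        g=cv2.cvtColor(im["color"],cv2.COLOR_BGR2HSV); w=cv2.inRange(g,(0,0,110),(180,70,255))
        q0=blob(cmask(im,n),*c,12); q=blob(w,q0[0],q0[1]-(0 if im is t else 2),4); print(n,np.round(q,1),onz(im,q[0],q[1],H[n]).round(1))
st=read_state(); r=R.from_quat(st["ee_rot"]).as_matrix(); print(r.round(3),st["position"])
E
```

```text
[356.3 203.  440. ] [608.  -93.6]
[325.8 199.5 419. ] [613.3 -13.3]
[295.8 195.3 424. ] [620.4  66.1]
[265.7 191.8 407. ] [625.9 145.7]
fit [[607.9, -93.4], [613.9, -13.7], [619.9, 66.1], [625.9, 145.9]] [80.5 79.7 79.8]
[324.5 294.6 589. ] [607.8 -94.1]
[356.1 276.7 512. ] [614.7 -14.6]
[385.  260.4 452. ] [622.   64.6]
[411.5 245.2 385. ] [628.7 144.3]
fit [[607.8, -94.5], [614.8, -14.8], [621.8, 64.9], [628.8, 144.6]] [79.7 79.5 80. ]
mean [[607.9, -94.0], [614.4, -14.2], [620.9, 65.5], [627.3, 145.2]]
blue [280.6 251.4  30. ] [456.7  90.4  85. ]
blue [333.4 193.4  20. ] [457.6  90.7  85. ]
green [206.8 245.6  32. ] [463.9 273.5  70. ]
green [388.9 172.8  18. ] [465.4 273.   70. ]
yellow [157.8 226.8  25. ] [507.9 404.2  55. ]
yellow [436. 167.  13.] [510.4 404.3  55. ]
black [360.3 253.   32. ] [ 470.8 -106.3   40. ]
black [268.3 252.5  38. ] [ 470.9 -104.8   40. ]
[[ 0.897 -0.442 -0.   ]
 [-0.442 -0.897 -0.001]
 [ 0.     0.001 -1.   ]] [276.13697627 560.49638992 244.95708147]
```

Emit:
carry_out([
  [0,0,1.114,278,37.5,135,1],
  [0,0,1.114,278,37.5,135,1],
  [0,0,1.114,278,37.5,135,1],
  [0,0,1.114,278,37.5,135,1],
  [0,0,1.114,278,37.5,135,1],
])

```text
clock: 0.92
position: [510.4, 403.1, 109.6]
ee_rot: [0.764, -0.645, 0.0, -0.0]
contact_force: [-0.3, 0.7, 0.1]
gripper_width: 85.5
grasp_force: 0.0
```

Emit:
carry_out([
  [0,0,0.169,0,0,30,1],
  [0,0,0.169,0,0,80,1],
  [0,0,0.169,0,0,80,1],
  [0,0,0.169,0,0,80,-1],
  [0,0,0.169,0,0,80,-1],
])

```text
clock: 1.55
position: [509.9, 405.6, 33.0]
ee_rot: [0.71, -0.704, -0.0, -0.002]
contact_force: [-0.5, 0.6, 0.3]
gripper_width: 51.4
grasp_force: 0.0
```

Emit:
carry_out([
  [0,0,0,0,0,0,-1],
  [0,0,0,0,0,0,-1],
  [0,0,0,0,0,0,-1],
  [0,0,0,0,0,0,-1],
])

```text
clock: 2.05
position: [509.8, 405.3, 32.7]
ee_rot: [0.71, -0.705, -0.0, -0.002]
contact_force: [-0.7, 0.9, 5.9]
gripper_width: 34.5
grasp_force: 60.3
```

Emit:
carry_out([
  [0,0,0,0,0,-40,-1],
  [0,0,0,0,0,-80,-1],
  [0,0,0,50,-16,-90,-1],
  [0,0,0,100,-32,-90,-1],
  [0,0,0,150,-48,-90,-1],
])

```text
clock: 2.68
position: [557.7, 253.0, 120.4]
ee_rot: [0.71, -0.705, -0.0, 0.0]
contact_force: [0.5, 0.3, -1.6]
gripper_width: 35.0
grasp_force: 60.3
```

Emit:
carry_out([
  [0,0,0.009,50,-16,0,-1],
  [0,0,0.009,100,-32,0,-1],
  [0,0,0.009,150,-48,0,-1],
  [0,0,0.009,180,-58,0,-1],
  [0,0,0.009,189.6,-60.9,0,-1],
])

```text
clock: 3.3
position: [619.9, 63.3, 119.9]
ee_rot: [-0.705, 0.709, 0.0, -0.0]
contact_force: [-0.4, -0.1, -1.6]
gripper_width: 35.0
grasp_force: 60.3
```

Emit:
carry_out([
  [0,0,0,0,0,40,-1],
  [0,0,0,0,0,60,-1],
  [0,0,0,0,0,65,-1],
  [0,0,0,0,0,65,-1],
])

```text
clock: 3.8
position: [620.3, 65.9, 55.6]
ee_rot: [-0.707, 0.708, -0.0, 0.0]
contact_force: [-0.1, -0.4, -1.9]
gripper_width: 34.8
grasp_force: 60.3
```

Emit:
carry_out([
  [0,0,0,0,0,5,-1],
  [0,0,0,0,0,9,-1],
  [0,0,0,0,0,9,-1],
])

```text
clock: 4.18
position: [619.9, 65.2, 46.2]
ee_rot: [-0.706, 0.708, 0.0, -0.0]
contact_force: [0.3, 0.3, -1.2]
gripper_width: 34.7
grasp_force: 60.3
```

Emit:
carry_out([
  [0,0,0,0,0,1.5,-1],
  [0,0,0,0,0,2.5,-1],
  [0,0,0,0,0,2.5,-1],
])

```text
clock: 4.55
position: [620.3, 65.2, 44.7]
ee_rot: [-0.706, 0.708, -0.0, 0.0]
contact_force: [-1.4, 0.4, 4.1]
gripper_width: 34.9
grasp_force: 60.7
```

Emit:
carry_out([
  [0,0,0,0,0,0,0.6],
  [0,0,0,0,0,0,0.6],
  [0,0,0,0,0,0,0.6],
  [0,0,0,0,0,0,0.6],
])

```text
clock: 5.05
position: [620.1, 65.3, 43.7]
ee_rot: [-0.706, 0.708, 0.0, -0.0]
contact_force: [-0.0, 1.2, 0.0]
gripper_width: 68.5
grasp_force: 0.0
```

Emit:
carry_out([
  [0,0,0,0,0,-40,0.6],
  [0,0,0,0,0,-90,0.6],
  [0,0,0,-60,42,-90,1],
  [0,0,0,-110,80,-90,1],
  [0,0,0,-160,116,-90,1],
])

```text
clock: 5.68
position: [509.4, 218.5, 134.1]
ee_rot: [-0.706, 0.708, -0.0, 0.0]
contact_force: [0.4, 0.9, -0.7]
gripper_width: 85.4
grasp_force: 0.0
```

```bash
python3 - <<'E'
from h import *
t=get_image("top"); s=get_image("scene")
cv2.imwrite("pics/a.png",cv2.resize(np.hstack([t["color"][150:290,140:420],s["color"][160:300,200:480]]),None,fx=1.4,fy=1.4))
for im in(t,s):
    c=proj(im,(620.9,65.5,67)); q0=blob(cmask(im,"yellow"),*c,16); print(c,q0)
    if q0: 
        w=cv2.inRange(cv2.cvtColor(im["color"],cv2.COLOR_BGR2HSV),(0,0,110),(180,70,255)); q=blob(w,q0[0],q0[1]-(0 if im is t else 2),4); print(onz(im,q[0],q[1],67) if q else 0, onz(im,q0[0],q0[1],67))
print(read_state()["position"],read_state()["gripper_width"])
E
```

```text
[295.27852264 189.07086219] (296.01666666666665, 189.99444444444444, 180.0)
[618.8415355   64.39364025  67.        ] [618.57522246  63.49270064  67.        ]
[387.57305816 236.88591796] (386.9032258064516, 239.0483870967742, 248.0)
[619.97806943  64.64497503  67.        ] [624.43654536  58.80616472  67.        ]
[507.73304397 221.20506399 134.2323905 ] 85.63718241378237
```

View pics/a.png

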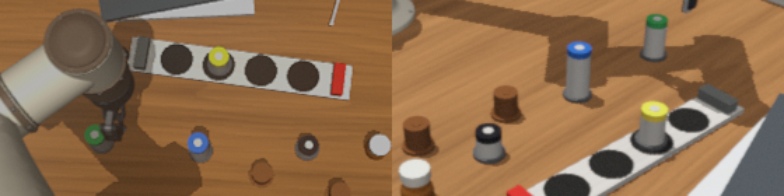

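The yellow holder stands upright on its pad, at about (619,64.5) and within 2 mm of the pad centre. Next is green.

Emit:
carry_out([
  [0,0,0,-50,42,0,1],
  [0,0,0,-50,42,30,1],
  [0,0,0,-50,42,30,1],
  [0,0,0,-50,42,30,1],
])

```text
clock: 6.28
position: [469.5, 267.1, 104.4]
ee_rot: [-0.706, 0.708, -0.0, 0.0]
contact_force: [0.2, -0.2, -0.2]
gripper_width: 85.7
grasp_force: 0.0
```

Emit:
carry_out([
  [0,0,0,-5.6,4.3,0,1],
  [0,0,0,-5.6,4.3,40,1],
  [0,0,0,-5.6,4.3,61.5,1],
  [0,0,0,-5.6,4.3,61.5,1],
  [0,0,0,-5.6,4.3,61.5,-1],
])

```text
clock: 6.9
position: [465.2, 273.6, 43.5]
ee_rot: [-0.706, 0.708, -0.0, 0.001]
contact_force: [0.2, -0.1, 0.2]
gripper_width: 69.8
grasp_force: 0.0
```

Emit:
carry_out([
  [0,0,0,0,0,0,-1],
  [0,0,0,0,0,0,-1],
  [0,0,0,0,0,0,-1],
  [0,0,0,0,0,0,-1],
  [0,0,0,0,0,0,-1],
])

```text
clock: 7.52
position: [464.9, 273.6, 43.5]
ee_rot: [-0.706, 0.708, -0.0, 0.001]
contact_force: [0.0, -1.5, 6.4]
gripper_width: 34.5
grasp_force: 60.0
```

Emit:
carry_out([
  [0,0,0,0,0,-50,-1],
  [0,0,0,0,0,-100,-1],
  [0,0,0,50,-26.5,-100,-1],
  [0,0,0,100,-53,-100,-1],
  [0,0,0,150,-79.5,-100,-1],
])

```text
clock: 8.15
position: [543.2, 121.4, 141.7]
ee_rot: [-0.706, 0.708, 0.001, -0.0]
contact_force: [-0.8, 0.4, -3.2]
gripper_width: 34.9
grasp_force: 61.0
```

Emit:
carry_out([
  [0,0,0,50,-26.5,0,-1],
  [0,0,0,100,-53,0,-1],
  [0,0,0,136.2,-72.1,0,-1],
  [0,0,0,136.2,-72.1,0,-1],
  [0,0,0,136.2,-72.1,40,-1],
])

```text
clock: 8.78
position: [617.2, -13.4, 104.4]
ee_rot: [-0.706, 0.708, -0.002, 0.003]
contact_force: [0.6, -0.3, -3.4]
gripper_width: 34.8
grasp_force: 61.0
```

Emit:
carry_out([
  [0,0,0,0,0,30,-1],
  [0,0,0,0,0,40,-1],
  [0,0,0,0,0,44,-1],
  [0,0,0,0,0,46.5,-1],
  [0,0,0,0,0,47.5,-1],
])

```text
clock: 9.4
position: [615.8, -13.3, 55.8]
ee_rot: [-0.706, 0.708, -0.001, 0.001]
contact_force: [-0.4, -0.0, -2.6]
gripper_width: 34.9
grasp_force: 61.0
```

Not yet touching, so I'll go down a little further.

Emit:
carry_out([
  [0,0,0,0,0,0.7,-1],
  [0,0,0,0,0,1.0,-1],
  [0,0,0,0,0,1.0,-1],
])

```text
clock: 9.78
position: [615.7, -13.4, 55.6]
ee_rot: [-0.706, 0.708, -0.001, 0.001]
contact_force: [-2.9, 0.9, 5.1]
gripper_width: 34.9
grasp_force: 61.8
```

Emit:
carry_out([
  [0,0,0,0,0,0,0.6],
  [0,0,0,0,0,0,0.6],
  [0,0,0,0,0,0,0.6],
  [0,0,0,0,0,-40,0.6],
  [0,0,0,0,0,-90,0.6],
])

```text
clock: 10.4
position: [614.4, -13.8, 143.4]
ee_rot: [-0.706, 0.708, 0.001, -0.002]
contact_force: [1.6, 0.5, 0.3]
gripper_width: 68.2
grasp_force: 0.0
```

Emit:
carry_out([
  [0,0,0,-30,45,0,1],
  [0,0,0,-60,91,0,1],
  [0,0,0,-90,137,0,1],
  [0,0,0,-103.7,158.5,0,1],
  [0,0,0,-103.7,158.5,0,1],
])

```text
clock: 11.02
position: [455.9, 91.2, 144.2]
ee_rot: [0.707, -0.707, 0.0, -0.0]
contact_force: [0.6, -0.1, -0.2]
gripper_width: 85.8
grasp_force: 0.0
```

```bash
cat >> h.py <<'E'
def where(im,n,P):
    """collar-top white spot of holder n, expected near P, seen in im"""
    c=proj(im,P); q0=blob(cmask(im,n),*c,16)
    if q0 is None: return None
    w=cv2.inRange(cv2.cvtColor(im["color"],cv2.COLOR_BGR2HSV),(0,0,110),(180,70,255)); q=blob(w,q0[0],q0[1]-(0 if n is None or im["position"][2]>1000 else 2),4)
    return (onz(im,*q[:2],P[2]).round(1),round(q0[2])) if q else q0
E
python3 - <<'E'
from h import *
for v in("top","scene"):
    im=get_image(v); print(v,where(im,"green",(614.4,-14.2,82)),where(im,"yellow",(620,65,67)))
print(read_state()["position"])
E
```

```text
top (array([615.2, -13.4,  82. ]), 165) (array([618.8,  64.4,  67. ]), 176)
scene (array([615.7, -12.9,  82. ]), 264) (array([620.5,  65.1,  67. ]), 245)
[457.55503289  90.7321855  144.1233128 ]
```

Green is on its pad to within about 1 mm. Now blue.

Emit:
carry_out([
  [0,0,0,0,0,50,1],
  [0,0,0,0,0,91.5,1],
  [0,0,0,0,0,91.5,1],
  [0,0,0,0,0,91.5,-1],
  [0,0,0,0,0,91.5,-1],
])

```text
clock: 11.75
position: [458.4, 91.0, 53.9]
ee_rot: [-0.706, 0.708, -0.001, 0.002]
contact_force: [-0.4, -0.7, 2.0]
gripper_width: 51.8
grasp_force: 0.0
```

Emit:
carry_out([
  [0,0,0,0,0,0,-1],
  [0,0,0,0,0,0,-1],
  [0,0,0,0,0,0,-1],
  [0,0,0,0,0,0,-1],
])

```text
clock: 12.25
position: [457.7, 90.9, 53.8]
ee_rot: [-0.706, 0.708, -0.0, 0.001]
contact_force: [-1.6, -0.3, 6.9]
gripper_width: 34.9
grasp_force: 59.4
```

Emit:
carry_out([
  [0,0,0,0,0,-50,-1],
  [0,0,0,0,0,-100,-1],
  [0,0,0,40,-33,-100,-1],
  [0,0,0,80,-66,-100,-1],
  [0,0,0,120,-99,-100,-1],
])

```text
clock: 12.88
position: [556.0, -30.7, 152.7]
ee_rot: [-0.706, 0.708, 0.0, 0.0]
contact_force: [0.8, 1.4, -2.7]
gripper_width: 34.7
grasp_force: 61.1
```

Emit:
carry_out([
  [0,0,0,40,-33,0,-1],
  [0,0,0,64,-52.6,0,-1],
  [0,0,0,64,-52.6,0,-1],
  [0,0,0,64,-52.6,30,-1],
  [0,0,0,64,-52.6,60,-1],
])

```text
clock: 13.5
position: [607.3, -93.2, 91.9]
ee_rot: [-0.706, 0.708, 0.0, 0.0]
contact_force: [0.5, -0.5, -2.7]
gripper_width: 34.2
grasp_force: 61.1
```

Emit:
carry_out([
  [0,0,0,0,0,15,-1],
  [0,0,0,0,0,22,-1],
  [0,0,0,0,0,25,-1],
  [0,0,0,0,0,27,-1],
  [0,0,0,0,0,27,-1],
])

```text
clock: 14.12
position: [608.5, -93.8, 66.0]
ee_rot: [-0.706, 0.708, -0.0, 0.0]
contact_force: [0.2, -0.2, -1.7]
gripper_width: 34.6
grasp_force: 61.2
```

Emit:
carry_out([
  [0,0,0,0,0,0.8,-1],
  [0,0,0,0,0,1.3,-1],
  [0,0,0,0,0,1.3,-1],
])

```text
clock: 14.5
position: [608.5, -93.9, 65.9]
ee_rot: [-0.706, 0.708, -0.001, 0.0]
contact_force: [-2.6, 1.7, 5.9]
gripper_width: 34.9
grasp_force: 61.5
```

Emit:
carry_out([
  [0,0,0,0,0,0,0.6],
  [0,0,0,0,0,0,0.6],
  [0,0,0,0,0,0,0.6],
  [0,0,0,0,0,-40,0.6],
  [0,0,0,0,0,-90,0.6],
])

```text
clock: 15.12
position: [607.3, -93.9, 153.5]
ee_rot: [-0.706, 0.708, 0.001, -0.001]
contact_force: [0.1, 0.3, 0.4]
gripper_width: 68.8
grasp_force: 0.0
```

Emit:
carry_out([
  [0,0,0,4,50,0,1],
  [0,0,0,8,100,0,1],
  [0,0,0,11.9,137,0,1],
  [0,0,0,11.9,137,40,1],
  [0,0,0,11.9,137,70,1],
])

```text
clock: 15.75
position: [470.6, -105.5, 83.6]
ee_rot: [-0.706, 0.708, -0.0, 0.001]
contact_force: [0.1, 0.2, -0.2]
gripper_width: 85.6
grasp_force: 0.0
```

```bash
python3 - <<'E'
from h import *
for v in("top","scene"):
    im=get_image(v); print(v,where(im,"blue",(608,-94,97)),where(im,"green",(614.4,-14.2,82)))
print(read_state()["position"])
E
```

```text
top (array([607.4, -94.7,  97. ]), 150) (array([615.5, -13.3,  82. ]), 157)
scene (array([608.4, -94.1,  97. ]), 286) (array([615.7, -12.9,  82. ]), 267)
[ 468.64870393 -105.56388629   81.482254  ]
```

Blue is also within 1 mm of its pad centre. Last is black.

Emit:
carry_out([
  [0,0,0,0,0,35,1],
  [0,0,0,0,0,58,1],
  [0,0,0,0,0,58,1],
  [0,0,0,0,0,58,-1],
  [0,0,0,0,0,58,-1],
])

```text
clock: 16.48
position: [472.1, -105.3, 27.4]
ee_rot: [-0.706, 0.708, -0.001, 0.001]
contact_force: [-0.1, 0.5, -0.8]
gripper_width: 51.5
grasp_force: 0.0
```

Emit:
carry_out([
  [0,0,0,0,0,0,-1],
  [0,0,0,0,0,0,-1],
  [0,0,0,0,0,0,-1],
  [0,0,0,0,0,0,-1],
])

```text
clock: 16.98
position: [471.7, -105.4, 27.3]
ee_rot: [-0.706, 0.708, -0.001, 0.001]
contact_force: [-1.8, 1.6, 5.2]
gripper_width: 35.0
grasp_force: 59.4
```

Emit:
carry_out([
  [0,0,0,0,0,-60,-1],
  [0,0,0,0,0,-120,-1],
  [0,0,0,-50,-31,-120,-1],
  [0,0,0,-100,-62,-120,-1],
  [0,0,0,-150,-93,-120,-1],
])

```text
clock: 17.6
position: [564.8, 45.8, 146.7]
ee_rot: [-0.706, 0.708, -0.0, 0.0]
contact_force: [0.6, -0.0, -1.9]
gripper_width: 34.1
grasp_force: 60.7
```

Emit:
carry_out([
  [0,0,0,-50,-31,0,-1],
  [0,0,0,-101.5,-63,0,-1],
  [0,0,0,-101.5,-63,0,-1],
  [0,0,0,-101.5,-63,40,-1],
  [0,0,0,-101.5,-63,80,-1],
])

```text
clock: 18.23
position: [627.0, 145.3, 65.5]
ee_rot: [-0.706, 0.708, 0.0, 0.0]
contact_force: [0.7, 0.2, -2.4]
gripper_width: 34.1
grasp_force: 60.8
```

Emit:
carry_out([
  [0,0,0,0,0,15,-1],
  [0,0,0,0,0,22,-1],
  [0,0,0,0,0,25,-1],
  [0,0,0,0,0,27,-1],
  [0,0,0,0,0,27,-1],
])

```text
clock: 18.85
position: [628.1, 145.9, 39.9]
ee_rot: [-0.706, 0.708, -0.0, 0.001]
contact_force: [-0.5, -0.2, -1.2]
gripper_width: 34.4
grasp_force: 60.7
```

Emit:
carry_out([
  [0,0,0,0,0,0.8,-1],
  [0,0,0,0,0,1.3,-1],
  [0,0,0,0,0,1.3,-1],
])

```text
clock: 19.23
position: [628.1, 145.9, 39.4]
ee_rot: [-0.706, 0.708, -0.0, 0.001]
contact_force: [-2.3, -0.4, 6.4]
gripper_width: 34.1
grasp_force: 61.4
```

Emit:
carry_out([
  [0,0,0,0,0,0,0.6],
  [0,0,0,0,0,0,0.6],
  [0,0,0,0,0,0,0.6],
  [0,0,0,0,0,-50,0.6],
  [0,0,0,0,0,-110,0.6],
])

```text
clock: 19.85
position: [626.9, 145.3, 147.2]
ee_rot: [-0.706, 0.708, 0.001, -0.002]
contact_force: [1.0, -0.1, 0.1]
gripper_width: 68.6
grasp_force: 0.0
```

Emit:
carry_out([
  [0,0,0,-40,40,-20,1],
  [0,0,0,-80,80,-20,1],
  [0,0,0,-120,120,-20,1],
  [0,0,0,-160,160,-20,1],
  [0,0,0,-160,160,-20,1],
])

```text
clock: 20.48
position: [465.8, 308.5, 168.0]
ee_rot: [0.708, -0.706, -0.0, -0.0]
contact_force: [0.8, -0.5, 0.2]
gripper_width: 85.7
grasp_force: 0.0
```

```bash
python3 - <<'E'
from h import *
I=[]
for v in("top","scene"):
    im=get_image(v); I.append(im["color"])
    for n,P in dict(blue=(608,-94,97),green=(614.4,-14.2,82),yellow=(620.9,65.5,67),black=(627.3,145.2,52)).items(): print(v,n,where(im,n,P),P)
cv2.imwrite("pics/b.png",cv2.resize(np.hstack([I[0][150:310,190:430],I[1][160:320,200:440]]),None,fx=1.6,fy=1.6))
E
```

```text
top blue (array([607.7, -94.6,  97. ]), 168) (608, -94, 97)
top green (array([615.2, -13.4,  82. ]), 164) (614.4, -14.2, 82)
top yellow (array([618.8,  64.4,  67. ]), 180) (620.9, 65.5, 67)
top black (array([623.6, 143.9,  52. ]), 377) (627.3, 145.2, 52)
scene blue (array([608.4, -94.1,  97. ]), 290) (608, -94, 97)
scene green (array([615.7, -12.9,  82. ]), 254) (614.4, -14.2, 82)
scene yellow (array([620. ,  64.6,  67. ]), 246) (620.9, 65.5, 67)
scene black (array([629.2, 147.2,  52. ]), 244) (627.3, 145.2, 52)
```

View pics/b.png

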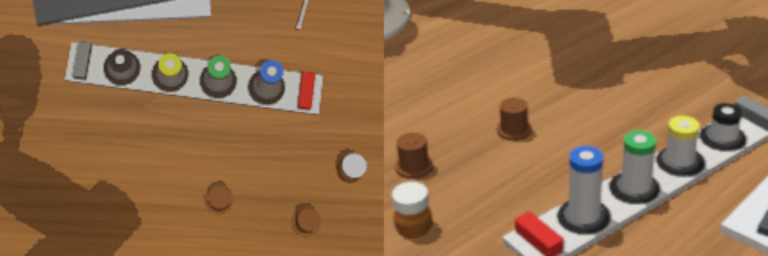

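The picture shows all four upright on their pads: blue at (272,71) in the top half by the red stop, then green, yellow, and black at (120,62). The jar and both brown pillars are where they started. Handing in.

```bash
python3 -c "
from bench import *
print(job_done())"
```

```text
the job is handed in; nothing more can be done
None
```

The job is handed in: blue, green, yellow and black stand upright in that order from the red stop, the first three within about 2 mm of their pad centres. Black's two final readings disagreed (up to about 4 mm off), so I judged it by the picture and the release position. Nothing was dropped, the jar and brown look-alikes were left alone, and it took about 21 s of the 112 s.

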